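Bring a pump eccentric to its high point on bench centres

ROBOT

A 6-joint arm with a two-finger parallel gripper is mounted at the origin on a cart in front of the work surface, level with it; the furniture and walls round the work are solid. World frame = base frame: x ahead of the robot, y to its left, z up, the work surface at z = 0. Lengths are in mm, angles in rad, forces in N, time in s.
With the tool pointing down it reaches from about 250 to 725 mm from the base axis. Payload 9.7 kg.
Tool frame: the origin (TCP) lies midway between the tips of the shut fingers; the grasp point (between the pads) lies 19 mm behind it; z points along the fingers, y is the line along which they close (so a half turn about z gives the same grasp; the last joint's range is limited). The gripper opens to 85 mm and grips with 20 to 120 N. Pads are 22 mm wide; open, the fingers measure 114 mm over their backs; the gripper's body (76 mm by 85 mm) begins 54 mm behind the grasp point. The pads swing forward as they close: fully open they stand 13 mm farther back than shut.
Start: joints at [-1.171, 0.087, 0.176, 1.66, 0, 1.571], TCP at [214.076, -506.624, 207.784] pointing down, gripper open.
Joint ranges: [-3.13, 3.13], [-0.85, 1.81], [-1.15, 1.24], [-2.2, 2.28], [-1.44, 1.52], [-3.14, 3.14]. Speed limits (rad/s): [2.22, 2.22, 2.57, 3.14, 3.14, 3.14].

INTERFACE

Orientations are given as a unit quaternion [x, y, z, w].
In Python, from plant import env gives the robot as it stands.
- The arm moves only by the tool servo_tool, never from a script. Its argument "series" is one flat list of numbers, 5 for each row, row after row: the shift along the tool's x, y, z in units of 25 mm (1.0 is 25 mm), then the turn about the tool's z in units of 6 degrees (1.0 is 6 degrees), then the finger opening in mm, from 0 to 85.4. In form: [dx, dy, dz, twist, jaw, dx, dy, dz, twist, jaw, ...]. A call has 1 to 5 rows; each row shifts and turns the commanded pose from where the row before left it, along the tool's axes as they then stand; what a row does not reach is not made up. A row lasts 1/12 s, in which the tool goes at most 41.7 mm and 7.16 degrees, less where a joint would pass 70% of its speed; a pose out of reach is approached as far as the arm can. A call is refused whole if a number of a shift passes 1 or a number of a turn 1, either way. A call with a gripper value outside its range is refused whole. The fingers move at their own pace and stop on an object; the grip force is fixed at half the most. Time passes only in rows, so rows that do not move let the fingers close. It gives the time, the measured TCP pose, the force, the opening and the grip force at its end, in the units of the state.
- env.sense(): the state, without advancing time (a new reading comes with each control period).
- env.capture(name): name is "scene" or "top"; returns a dict with "image" (480x640x3 uint8, blue, green, red), "z_map" (480x640 float32, mm along the optical axis (not along the pixel's ray), 0 where there is no reading), "vertical_fov" (degrees; the focal length in pixels is half the picture's height over the tangent of half this angle, whatever the lens; pixels are square), "cx", "cy" (the principal point, pixels), "xyz" and "rotation" of the camera in the world. Camera axes: x right, y down, z forward; pixel columns grow to the right and rows downward; lengths in mm; the calibration is good to about 2 mm. A picture is of the moment at which its call begins.
- env.close_job(): hands the job in; it is judged then, once.
The state is a dict: "clock": time; "qpos": joint angles; "joint_vel": joint speeds; "joint_torque": joint torques, N m; "position": TCP position; "ee_rot": TCP orientation; "wrist_force": force on the tool from outside, world axes, zero at the start; "ft_torque": the same for the moment, N m; "gripper_width": finger opening in mm; "grasp_force": force on a finger pad.
Only numpy, scipy, OpenCV 4.12 (cv2) and the standard library are available. Lean on these libraries where they do the work, as an engineer would, in place of code of your own. Each camera call takes 0.05 s, during which the arm holds its last target. There are 200 camera calls.

TASK

The eccentric spindle of the clinic's pump sits between centres on the bench stand. Draw the measuring carriage by its post fully home so that its sprung plunger bears on the eccentric, then crank the spindle, watching the dial, until the eccentric's high point lies at the plunger (the plunger pushed in as far as it ever goes), and let go with the carriage still home. Do it gently: the stand is not fastened, so do not shove it along the bench, and leave the things around in place.

Things in the scene. Friction and masses are not known exactly. Their poses are not given: they have to be found in the camera images.
- stand: Grey 3.4 kg stand, loose on the bench: a sideways push over some 15 N shifts it. Origin on the bench; bed plate x -80 to 125 mm, y -85 to 85, 14 thick. x points from spindle to carriage (away from the robot), y along the spindle (robot's left). Spindle axis along y at x -45, z 115. Headstock and tailstock: 34 x 22 mm at y -66 and 66, up to z 133.
- spindle (a joint): Turn of the spindle between centres, rad, about the stand's +y. 0: crank arm straight up; +1.57: it points to the stand's +x. Free for a full turn and more both ways; drag 0.06 N m, plus up to 0.01 from the plunger; stays where left. Its round eccentric disc (diameter 52 mm, 18 wide, centre 6 off the axis) is clamped in mid-spindle at an angle to the crank that differs each time.
- crank_pin (a point): Grip point on the crank handle: a plain round black handle 12 mm across, parallel to the stand's y, 36 mm from the spindle axis. The point lies on its centre line at the stand's y -138; the plain part runs from y -160 to -104, with a 17 mm collar at the outer end. The handle revolves freely on its pin, so a grip may keep its direction all the way round.
- carriage (a joint): Slide of the measuring carriage, m, along the stand's -x. 0: drawn fully away from the spindle; 0.025: fully home on its stop, nearest to the spindle. Drag about 5 N, up to 7 N with the plunger bearing; it stays where it is left.
- pull_post (a point): Grip point on the upright steel post at the rear of the carriage, by which it is drawn: 13 mm across, with a 17 mm head from z 159 to 163. The point is on its centre line at z 150. The round dial (60 mm across, top at z 137) is centred 59 mm from the post, towards the spindle.
- plunger (a joint): Travel of the sprung plunger into the carriage, m, along the stand's +x. 0: fully out; it grows as the disc's rim pushes it in. With the carriage home it always bears on the rim and, over a turn, goes nearly as a sine, least on the low side, most at the high point, 12 mm apart. Spring force 0.8 to 1.6 N.
- needle (a joint): Dial needle, rad, geared to the plunger at 150 rad per m of its travel, 0 at plunger 0. Seen from above it swings anticlockwise as the plunger is pushed in; at 1.2 it points to the stand's +x, the middle of the scale.
- plunger_tip (a point): Rounded tip of the plunger, which bears on the disc's rim at the height of the spindle axis.
- cup_red: Bystander: specimen cup with a lid, 65 mm across, 66 mm tall; origin centre of underside.
- gauze_roll_0: Bystander: upright white roll, 38 mm across, 62 mm tall, between the robot and the stand; origin centre of underside.
- gauze_roll_1: Bystander: second upright white roll, 38 mm across, 62 mm tall, left of the first; origin centre of underside.
- cup_yellow: Bystander: second specimen cup with a lid, 65 mm across, 66 mm tall, to the right of the stand; origin centre of underside.

How it is judged:
By the outcome, as a careful person would: the job done as asked, in the order asked, and still so for the second after the job is handed in, with the robot touching nothing.
It also fails if it takes over 58 s, if anything falls off the work surface, if the arm or the gripper's body presses on something with over 40 N, if the wrist force passes 120 N, or if a joint passes its speed limit or range.

## Working session

There is one attempt and no reset: what is moved stays moved. The work goes in short steps, Python scripts to look and compute and a tool call to move; the robot and the scene stay as the last step left them, time stands still between calls to the robot, and variables do not carry over. Pictures are saved under pics/ and viewed, at most 10 in all, crops included, and the job is handed in when it is done.

Besides the shell and the picture viewer there is one more tool, called after ">>>" as a command line: name --argument value ..., lists and objects as JSON in quotes. servo_tool: Moves the arm, as the interface text tells. Its arguments: {"type":"object","properties":{"series":{"type":"array","items":{"type":"number"}}},"required":["series"]}

```bash
mkdir -p pics; cat > h.py <<'E'
from plant import env
import numpy as np, cv2
def cap(n):
    c=env.capture(n); np.savez('/tmp/%s.npz'%n,**c); return c
def world(c,u,v,z=None):
    h=c['image'].shape[0]; f=h/2/np.tan(np.radians(float(c['vertical_fov']))/2)
    R=np.array(c['rotation']); 
    if R.shape!=(3,3):
        from scipy.spatial.transform import Rotation; R=Rotation.from_quat(R).as_matrix()
    d=R@np.array([(u-c['cx'])/f,(v-c['cy'])/f,1.]); o=np.array(c['xyz'])
    if z is None: return o+d*c['z_map'][int(v),int(u)]
    return o+d*(z-o[2])/d[2]
E
python3 - <<'E'
from h import *
for n in('scene','top'):
    c=cap(n); cv2.imwrite('pics/%s0.png'%n,c['image']); print(n,c['xyz'],c['rotation'],c['vertical_fov'],c['cx'],c['cy'])
print(env.sense())
E
```

```text
scene [ -92.08095032  705.43829431 1084.71159794] [-0.32413277  0.86334325 -0.3647764   0.128509  ] 43.84513304404011 325.5493386749289 233.63519082295892
top [ 310.66419352  -27.72499661 1614.53110885] [ 0.71114112 -0.69950885  0.05394546 -0.04533827] 42.01303686060145 322.2858565805086 237.27654337675034
{'clock': 0.1, 'qpos': array([-1.17099980e+00,  8.73948633e-02,  1.75187473e-01,  1.65979314e+00,
        4.91317244e-06,  1.57078750e+00]), 'joint_vel': array([-7.41175748e-04, -1.74735825e-03,  7.20249658e-05,  1.51432710e-03,
        7.71014852e-04, -7.97460632e-04]), 'joint_torque': array([-2.05303108e-04, -5.21560764e+01,  4.65653908e+01,  1.59059587e-02,
       -2.91643983e-05,  2.79425660e-05]), 'position': array([ 213.98471701, -506.40480962,  207.1463037 ]), 'ee_rot': array([ 9.80085731e-01,  1.98573910e-01, -1.17149185e-04, -5.90601979e-04]), 'wrist_force': array([ 0.15793849, -0.83033057,  1.04381874]), 'ft_torque': array([-0.01455429, -0.01606639, -0.0169345 ]), 'grasp_force': 0.0, 'gripper_width': 85.50628125800742}
```

View pics/top0.png

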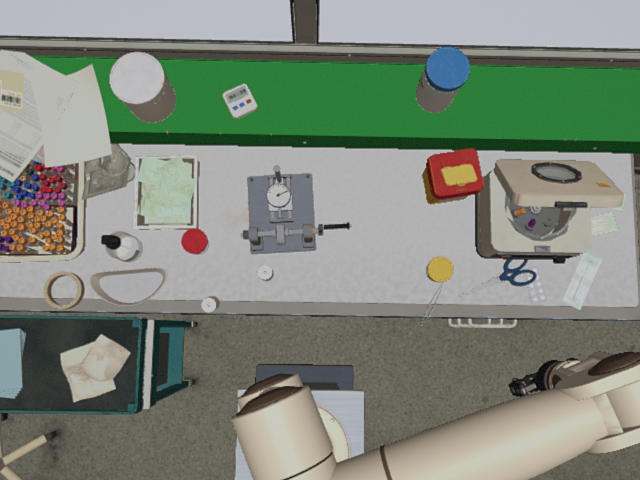

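View pics/scene0.png

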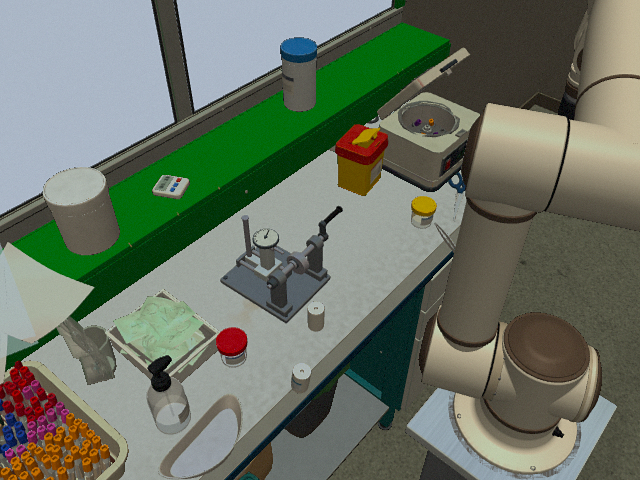

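```bash
python3 - <<'E'
from h import *
c=dict(np.load('/tmp/top.npz'))
cv2.imwrite('pics/top1.png',cv2.resize(c['image'][160:260,230:360],None,fx=6,fy=6,interpolation=cv2.INTER_CUBIC))
c=dict(np.load('/tmp/scene.npz'))
cv2.imwrite('pics/scene1.png',cv2.resize(c['image'][195:325,210:350],None,fx=4.6,fy=4.6,interpolation=cv2.INTER_CUBIC))
E
```

```text
(no output)
```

View pics/top1.png

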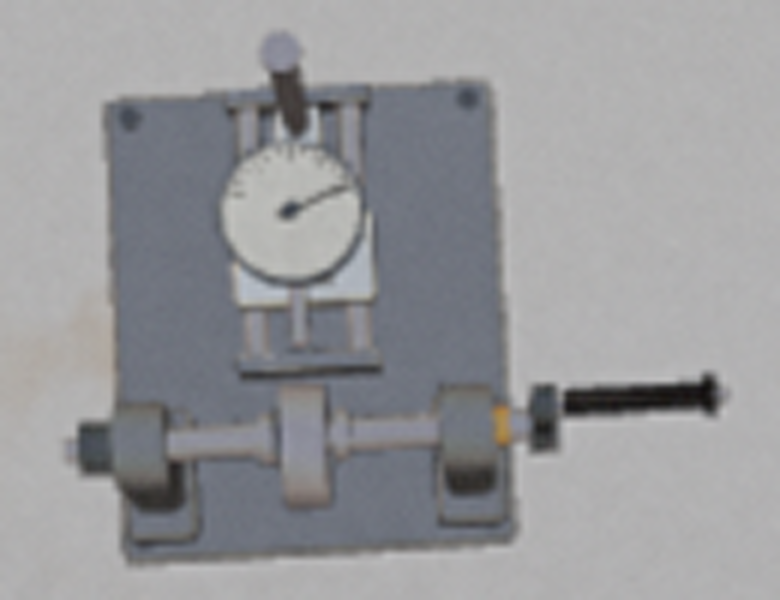

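View pics/scene1.png

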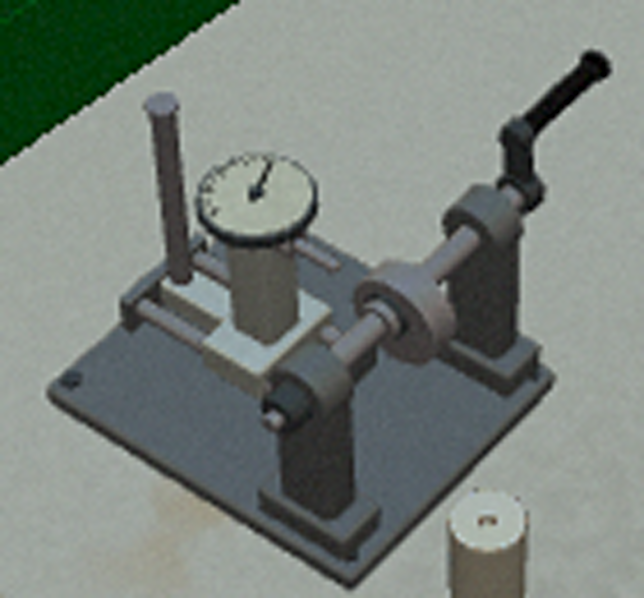

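```bash
python3 - <<'E'
from h import *
c=dict(np.load('/tmp/top.npz')); s=dict(np.load('/tmp/scene.npz'))
T=lambda u,v,z=None:world(c,230+(u+.5)/6-.5,160+(v+.5)/6-.5,z)
S=lambda u,v,z=None:world(s,210+(u+.5)/4.6-.5,195+(v+.5)/4.6-.5,z)
np.set_printoptions(precision=1,suppress=True)
P=np.array([T(105,102,14),T(490,80,14),T(517,540,14),T(127,562,14)]);print(P,P.mean(0))
L=np.array([[125,85],[125,-85],[-80,-85],[-80,85]])
A=P[:,:2]-P[:,:2].mean(0);B=L-L.mean(0)
th=np.arctan2((B[:,0]*A[:,1]-B[:,1]*A[:,0]).sum(),(A*B).sum())
R=np.array([[np.cos(th),-np.sin(th)],[np.sin(th),np.cos(th)]]);o=P[:,:2].mean(0)-R@[22.5,0]
print('th',th,'origin',o, 'res',A-B@R.T)
print('scene corners',S(48,392,14),S(553,377,14),S(352,587,14))
loc=lambda p:R.T@(p[:2]-o)
print('post',T(281,52,163),loc(T(281,52,163)),S(162,103,163),loc(S(162,103,163)))
print('dial',loc(T(291,211,137)),loc(S(257,193,137)))
for a,b in((590,400),(640,397),(690,394)):
    p=T(a,b);print('hand',p,loc(p))
print('hand scene collar',S(597,64),loc(S(597,64)))
print('disc',[ (loc(T(302,v)),T(302,v)[2]) for v in (390,410,430,450,470,490,503)])
print('pin nominal',o+R@[-45,-138])
for n,z in(('roll0',(265,272)),('roll1',(209,304)),('red',(194,241)),('yel',(440,269))):print(n,world(c,*z))
E
```

```text
[[694.3 153.9  14. ]
 [707.3 -13.9  14. ]
 [504.9 -29.1  14. ]
 [492.5 137.9  14. ]] [599.7  62.2  14. ]
th 0.07649465694625363 origin [577.3  60.5] res [[-1.2 -0.9]
 [-1.2  0.8]
 [ 0.9  1.2]
 [ 1.5 -1.2]]
scene corners [692.9 154.5  14. ] [505.  -25.7  14. ] [490.1 141.3  14. ]
post [680.2  67.9 163. ] [103.1  -0.4] [682.4  67.5 163. ] [105.3  -1.1]
dial [44.2  0.1] [45.5 -0.5]
hand [543.7 -56.8 155.7] [ -42.4 -114.4]
hand [544.7 -76.4 159.4] [ -43. -134.]
hand [546.6 -96.1 157.1] [ -42.6 -153.8]
hand scene collar [ 544.8 -102.   157.3] [ -44.9 -159.6]
disc [(array([-26. ,   0.2]), np.float64(120.47355608501357)), (array([-35.4,   0.2]), np.float64(128.41516483747773)), (array([-44.3,   0.4]), np.float64(133.72197484531011)), (array([-53.2,   0.5]), np.float64(139.6064441226904)), (array([-59.9,   1.4]), np.float64(129.97103975285677)), (array([-67.9,   1.8]), np.float64(129.76737956806096)), (array([-72.6,   2.3]), np.float64(125.56208487593972))]
pin nominal [543.  -80.5]
roll0 [441.7  97.   51. ]
roll1 [359.7 233.   54.6]
red [515.  274.9  65.5]
yel [ 455.3 -339.5   65.3]
```

Top view: stand with the dial needle pointing right (plunger out) and the post head at crop (281,52). The handle, crop (565,402)–(712,393), is near the top of its turn. I'll straddle the post with the fingers along stand x and push from behind.

>>> servo_tool --series '[1, -0.5, 0, -1, 30, 1, -0.4, 0, -1, 30, 1, -0.3, 0, -1, 30, 1, -0.2, 0, -1, 30, 1, -0.1, 0, -1, 30]'

```text
clock: 0.52
position: [296.9, -402.8, 207.4]
ee_rot: [0.894, 0.448, -0.0, -0.0]
wrist_force: [1.3, -0.5, -0.4]
gripper_width: 30.2
grasp_force: 0.0
```

>>> servo_tool --series '[1, 0, 0, -1, 30, 1, 0.15, 0, -1, 30, 1, 0.25, 0, -1, 30, 1, 0.36, 0, -1, 30, 1, 0.5, 0, -1, 30]'

```text
clock: 0.93
position: [378.8, -301.3, 207.5]
ee_rot: [0.748, 0.664, -0.0, -0.0]
wrist_force: [-0.2, 0.0, -0.4]
gripper_width: 29.8
grasp_force: 0.0
```

>>> servo_tool --series '[1, 0.6, 0, -1, 30, 0.95, 0.75, 0, -0.9, 30, 0.85, 0.8, 0, 0, 30, 0.85, 0.8, 0, 0, 30, 0.85, 0.8, 0, 0, 30]'

```text
clock: 1.35
position: [471.2, -186.6, 207.5]
ee_rot: [0.68, 0.733, -0.0, -0.0]
wrist_force: [0.7, -0.4, 0.2]
gripper_width: 29.8
grasp_force: 0.0
```

>>> servo_tool --series '[0.85, 0.8, 0, 0, 30, 0.85, 0.8, 0, 0, 30, 0.85, 0.8, 0, 0, 30, 0, 0, 0, 0, 30, 0, 0, 0, 0, 30]'

```text
clock: 1.77
position: [526.0, -118.7, 207.0]
ee_rot: [0.679, 0.734, -0.0, -0.001]
wrist_force: [-0.2, -0.5, -0.4]
gripper_width: 30.2
grasp_force: 0.0
```

>>> servo_tool --series '[0.99, 0.97, 0, 0, 30, 0.99, 0.97, 0, 0, 30, 0.99, 0.97, 0, 0, 30, 0.99, 0.97, 0, 0, 30, 0.99, 0.97, 0, 0, 30]'

```text
clock: 2.18
position: [637.7, 12.7, 207.9]
ee_rot: [0.681, 0.733, -0.0, 0.0]
wrist_force: [1.1, -1.0, -0.4]
gripper_width: 29.7
grasp_force: 0.0
```

>>> servo_tool --series '[0.99, 0.97, 0, 0, 30, 0.99, 0.97, 0, 0, 30, 0, 0, 0, 0, 30, 0, 0, 0, 0, 30]'

```text
clock: 2.52
position: [682.2, 65.9, 205.9]
ee_rot: [0.68, 0.734, -0.001, -0.001]
wrist_force: [0.0, 0.2, -0.1]
gripper_width: 30.1
grasp_force: 0.0
```

```bash
python3 - <<'E'
from h import *
c=cap('scene'); cv2.imwrite('pics/s2.png',cv2.resize(c['image'][165:295,210:350],None,fx=4.6,fy=4.6,interpolation=cv2.INTER_CUBIC)); print(env.sense()['position'])
E
```

```text
[681.68512206  64.91614148 206.92803393]
```

View pics/s2.png

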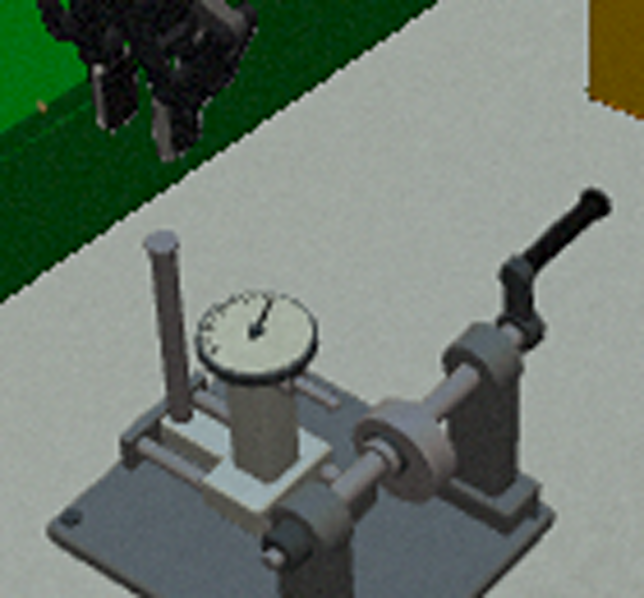

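The two finger tips, crop (115,127) and (175,158), straddle the line above the post head at (162,240). Lowering.

>>> servo_tool --series '[0.1, 0, 0.7, 0, 30, 0, 0, 0.7, 0, 30, 0, 0, 0.7, 0, 30, 0, 0, 0.5, 0, 30, 0, 0, 0, 0, 30]'

```text
clock: 2.98
position: [679.9, 66.1, 140.8]
ee_rot: [0.681, 0.733, -0.001, -0.001]
wrist_force: [0.3, -1.2, -0.9]
gripper_width: 30.1
grasp_force: 0.0
```

>>> servo_tool --series '[0, -0.1, 0, 0, 30, 0, -0.1, 0, 0, 30, 0, -0.1, 0, 0, 30, 0, -0.1, 0, 0, 30, 0, 0, 0, 0, 30]'

```text
clock: 3.4
position: [671.5, 67.3, 143.9]
ee_rot: [0.68, 0.733, 0.0, 0.0]
wrist_force: [0.1, -0.3, 0.6]
gripper_width: 30.0
grasp_force: 0.0
```

>>> servo_tool --series '[0, -0.1, 0, 0, 30, 0, -0.1, 0, 0, 30, 0, -0.1, 0, 0, 30, 0, -0.1, 0, 0, 30, 0, -0.1, 0, 0, 30]'

```text
clock: 3.82
position: [659.0, 66.5, 142.7]
ee_rot: [0.68, 0.733, -0.0, -0.0]
wrist_force: [-0.3, -0.4, 0.2]
gripper_width: 29.9
grasp_force: 0.0
```

>>> servo_tool --series '[0, -0.05, 0, 0, 30, 0, -0.05, 0, 0, 30, 0, -0.05, 0, 0, 30, 0, 0, 0, 0, 30]'

```text
clock: 4.15
position: [655.4, 66.1, 142.9]
ee_rot: [0.68, 0.733, 0.0, 0.0]
wrist_force: [1.2, -0.0, -0.1]
gripper_width: 29.7
grasp_force: 0.0
```

```bash
python3 - <<'E'
from h import *
c=cap('scene'); cv2.imwrite('pics/s3.png',cv2.resize(c['image'][195:305,210:350],None,fx=5,fy=5,interpolation=cv2.INTER_CUBIC)); print(env.sense()['position'])
E
```

```text
[655.47585835  66.14861449 142.85227746]
```

View pics/s3.png

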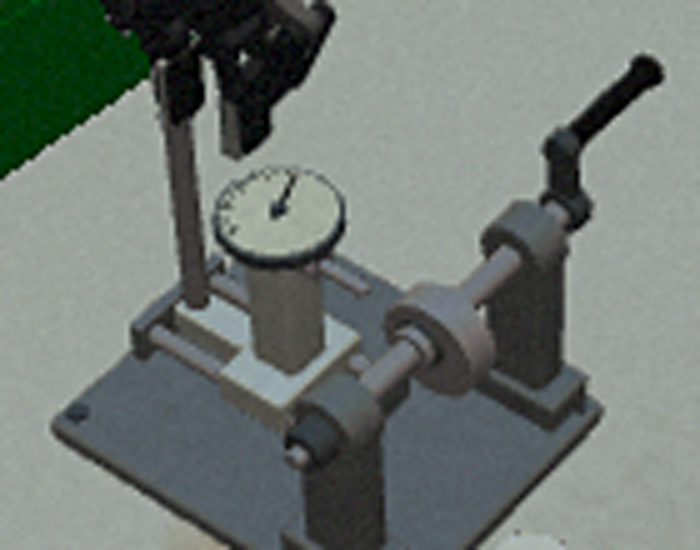

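```bash
python3 - <<'E'
from h import *
np.set_printoptions(precision=1,suppress=True)
s=dict(np.load('/tmp/scene.npz'))
th=.0765;R=np.array([[np.cos(th),-np.sin(th)],[np.sin(th),np.cos(th)]]);o=np.array([577.3,60.5])
def q(n,u,v):
    p=world(s,210+(u+.5)/5-.5,195+(v+.5)/5-.5);print(n,R.T@(p[:2]-o),p[2])
for v in(120,110,100,90,80): q('Lfing',190,v);q('Lface',172,v);q('post?',160,v)
q('Rface',229,140);q('Rside',255,140);q('Rface',229,120)
for v in(150,200,250,290): q('post',180+(v-150)*.1,v)
E
```

```text
Lfing [94.1  1.6] 166.38958542304283
Lface [94.9 11.9] 173.61851884668897
post? [ 234.8 -113.2] 1.3700216166441805
Lfing [92.   3.1] 174.82552495294328
Lface [93.9 12.2] 180.47284335286417
post? [ 243.9 -122.7] -3.517910173846758
Lfing [93.7  0.7] 178.19653340767377
Lface [96.3  9.3] 183.015500381822
post? [104.5   8.7] 178.00333169621126
Lfing [94.4 -0.5] 182.96496424413533
Lface [96.   8.9] 188.9061496613922
post? [103.4   9. ] 184.89103713274926
Lfing [95.9 -2.7] 186.62800116061237
Lface [94.9  9.2] 195.76655453152898
post? [101.1  10.6] 193.35766536688732
Rface [59.7 12.8] 182.20377525581046
Rside [51.2  5.4] 181.51831586898754
Rface [59.9 11.5] 193.1142314751006
post [100.8   3.4] 145.30792792922216
post [101.6   3. ] 112.44885255464101
post [101.2   3.6] 80.12216383878786
post [102.3   2.8] 51.49238569631984
```

The rear finger is too high: depth puts its tip at z≈165, so it passed over the post head. The post, crop (198,305) at its base, has not moved. I'll go back, descend further and re-check the tip height.

>>> servo_tool --series '[0, 0.5, 0, 0, 30, 0, 0.55, 0, 0, 30, 0, 0, 0, 0, 30, 0, 0, 0.3, 0, 30, 0, 0, 0.3, 0, 30]'

```text
clock: 4.62
position: [681.6, 68.1, 127.3]
ee_rot: [0.68, 0.733, 0.0, 0.0]
wrist_force: [0.1, 0.4, -0.3]
gripper_width: 29.9
grasp_force: 0.0
```

>>> servo_tool --series '[0, 0, 0, 0, 30, 0, 0, 0, 0, 30]'

```text
clock: 4.78
position: [680.8, 68.1, 126.9]
ee_rot: [0.68, 0.733, -0.001, -0.001]
wrist_force: [-0.2, 0.5, 0.2]
gripper_width: 29.9
grasp_force: 0.0
```

```bash
python3 - <<'E'
from h import *
np.set_printoptions(precision=1,suppress=True)
s=cap('scene'); cv2.imwrite('pics/s4.png',cv2.resize(s['image'][180:280,210:340],None,fx=6,fy=6,interpolation=cv2.INTER_CUBIC)); st=env.sense();print(st['position'],st['wrist_force'])
th=.0765;R=np.array([[np.cos(th),-np.sin(th)],[np.sin(th),np.cos(th)]]);o=np.array([577.3,60.5])
# lowest dark points of fingers: cloud in local box
v,u=np.mgrid[150:290,200:350]; 
P=np.array([world(s,a,b) for a,b in zip(u.ravel(),v.ravel())]);L=np.c_[(P[:,:2]-o)@R,P[:,2]]
g=s['image'].reshape(480,640,3)[v.ravel(),u.ravel()].max(1)
m=(L[:,2]>139)&(L[:,2]<200)&(abs(L[:,1])<25)&(L[:,0]>40)&(L[:,0]<150)
for lo in range(50,150,6):
    k=m&(L[:,0]>=lo)&(L[:,0]<lo+6)
    if k.any(): print(lo,k.sum(),'zmin',np.sort(L[k,2])[:4],'y',L[k,1].min(),L[k,1].max(),'dark zmin',np.sort(L[k&(g<70),2])[:3])
E
```

```text
[681.1  68.1 127.6] [-0.   0.   0.9]
50 1 zmin [139.2] y 18.414213348480434 18.414213348480434 dark zmin []
56 3 zmin [140.5 197.9 199.9] y 0.5678941518443031 20.978679198421673 dark zmin [199.9]
62 4 zmin [140.6 196.4 197.9 198.1] y -7.002977841513619 12.243463721065728 dark zmin [196.4 197.9 198.1]
68 2 zmin [195.1 199.2] y 11.245808139205714 11.97734147453835 dark zmin [195.1 199.2]
74 51 zmin [157.5 159.1 159.2 161.3] y -5.994822850010511 15.948809009618378 dark zmin [159.2 161.3 162.1]
80 45 zmin [152.8 153.  156.2 156.6] y 0.014153058152412676 14.930516218502483 dark zmin [152.8 156.2 156.6]
86 17 zmin [152.5 154.7 158.1 158.5] y -6.9925985996031965 13.293151373085038 dark zmin [152.5 158.1 158.5]
98 17 zmin [140.2 143.7 146.7 146.8] y 0.19886343385606153 10.731552060343736 dark zmin [140.2 143.7 146.7]
104 18 zmin [140.1 140.1 140.1 143.1] y -3.5943777639058645 7.048660745533234 dark zmin [140.1 143.1 148. ]
110 5 zmin [160.8 161.5 163.5 164. ] y -4.199435409500866 0.6751066214035554 dark zmin []
116 87 zmin [150.6 152.8 154.5 154.9] y -9.35323218407606 13.497729166575205 dark zmin [150.6 152.8 154.5]
122 57 zmin [148.6 150.3 153.3 154.2] y -11.660639911083367 14.292988380883607 dark zmin [150.3 153.3 157.5]
128 12 zmin [161.7 165.1 168.  168.9] y 6.455951703804665 15.424146092339978 dark zmin [161.7 165.1 168. ]
134 1 zmin [175.2] y 5.846529848915948 5.846529848915948 dark zmin []
140 3 zmin [193.1 196.8 197.8] y 6.1536868864091225 7.9351688101042965 dark zmin [193.1 196.8 197.8]
146 1 zmin [195.] y 11.730170521075594 11.730170521075594 dark zmin []
```

View pics/s4.png

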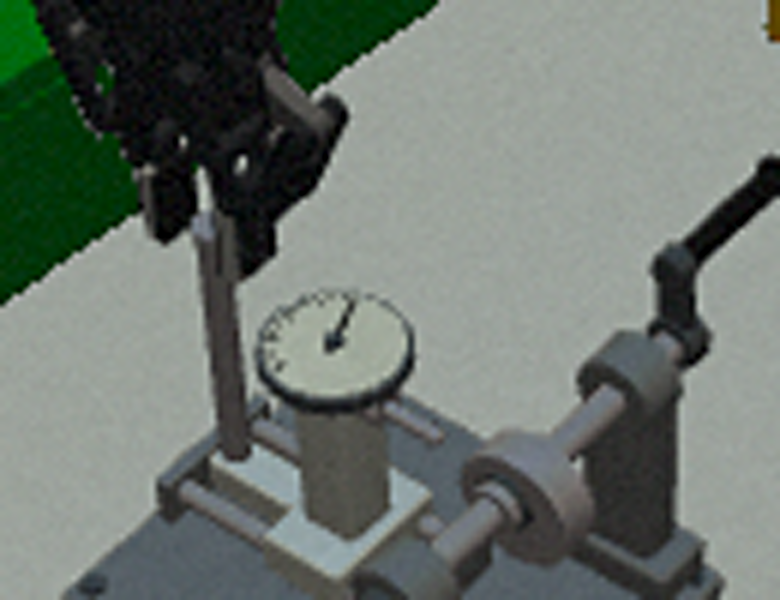

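The post head, crop (203,228), now lies between the fingers, whose tips are at z≈150. I'll go slightly lower, then push.

>>> servo_tool --series '[0, 0, 0.2, 0, 30, 0, -0.1, 0, 0, 30, 0, -0.1, 0, 0, 30, 0, -0.1, 0, 0, 30, 0, 0, 0, 0, 30]'

```text
clock: 5.25
position: [674.1, 67.6, 123.1]
ee_rot: [0.68, 0.733, 0.0, 0.0]
wrist_force: [-0.1, -0.7, -0.6]
gripper_width: 30.1
grasp_force: 0.3
```

>>> servo_tool --series '[0, -0.08, 0, 0, 30, 0, -0.08, 0, 0, 30, 0, -0.08, 0, 0, 30, 0, -0.08, 0, 0, 30, 0, -0.08, 0, 0, 30]'

```text
clock: 5.67
position: [665.0, 66.9, 123.1]
ee_rot: [0.68, 0.733, 0.001, 0.001]
wrist_force: [5.3, 0.1, -1.0]
gripper_width: 29.7
grasp_force: 2.6
```

>>> servo_tool --series '[0, -0.08, 0, 0, 30, 0, -0.08, 0, 0, 30, 0, -0.08, 0, 0, 30, 0, -0.08, 0, 0, 30, 0, -0.08, 0, 0, 30]'

```text
clock: 6.08
position: [655.1, 66.1, 123.2]
ee_rot: [0.68, 0.733, 0.001, 0.001]
wrist_force: [6.3, 0.6, -1.0]
gripper_width: 30.2
grasp_force: 3.2
```

>>> servo_tool --series '[0, -0.04, 0, 0, 30, 0, -0.04, 0, 0, 30, 0, -0.04, 0, 0, 30]'

```text
clock: 6.33
position: [654.1, 66.1, 123.7]
ee_rot: [0.68, 0.733, 0.002, 0.002]
wrist_force: [17.4, 2.0, -0.9]
gripper_width: 30.3
grasp_force: 8.5
```

>>> servo_tool --series '[0, 0.1, 0, 0, 30, 0, 0.1, 0, 0, 30, 0, 0, 0, 0, 30]'

```text
clock: 6.58
position: [656.2, 66.2, 122.8]
ee_rot: [0.68, 0.733, -0.0, -0.0]
wrist_force: [0.7, -0.8, -0.0]
gripper_width: 29.7
grasp_force: 0.0
```

```bash
python3 - <<'E'
from h import *
s=cap('scene'); cv2.imwrite('pics/s5.png',cv2.resize(s['image'][180:310,210:350],None,fx=4.6,fy=4.6,interpolation=cv2.INTER_CUBIC))
a=cap('top'); cv2.imwrite('/tmp/t5.png',a['image']); st=env.sense();print(st['position'],st['wrist_force'])
E
```

```text
[655.94340842  66.20281181 122.72908709] [-0.65983126  0.41561818  0.28439687]
```

View pics/s5.png

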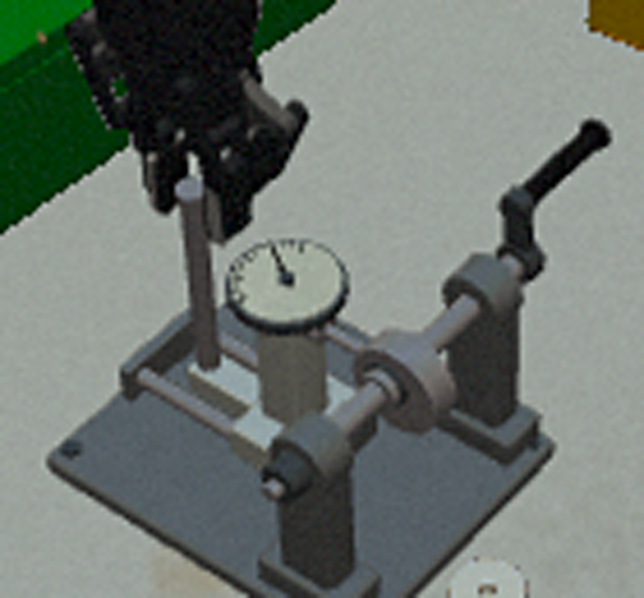

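The post has shifted and the needle has swung anticlockwise, so the plunger bears. The stand corners, crop (48,460) and (553,447), are unmoved. Next I'll check the carriage travel and the height of the disc.

```bash
python3 - <<'E'
from h import *
np.set_printoptions(precision=1,suppress=True)
th=.0765;R=np.array([[np.cos(th),-np.sin(th)],[np.sin(th),np.cos(th)]]);o=np.array([577.3,60.5])
s=dict(np.load('/tmp/scene.npz'))
S=lambda u,v,z:R.T@(world(s,210+(u+.5)/4.6-.5,180+(v+.5)/4.6-.5,z)[:2]-o)
print('post',S(188,187,163),'dial',S(287,281,137), 'needle tip',S(274,248,137), 'axis plate',S(48,460,14),S(553,447,14))
E
```

```text
post [88.  -0.7] dial [25.3  0.6] needle tip [ 45.2 -13.1] axis plate [122.9  84.4] [-79.1 -79.8]
```

The carriage is on its stop: 17 N at the end, and the needle fits the home range. I'll lift clear and go to the crank handle.

>>> servo_tool --series '[0, 0, -0.7, 0, 30, 0, 0, -1, 0, 30, 0, 0, -1, 0, 35, 0, 0, -0.8, 0, 40, 0, 0, 0, 0, 40]'

```text
clock: 7.1
position: [657.0, 66.3, 215.3]
ee_rot: [0.68, 0.733, 0.002, 0.002]
wrist_force: [0.6, 0.4, 0.7]
gripper_width: 39.7
grasp_force: 0.0
```

>>> servo_tool --series '[-0.95, -0.81, 0, 0, 40, -0.95, -0.81, 0, 0, 40, -0.95, -0.81, 0, 0, 40, -0.95, -0.81, 0, 0, 40, -0.95, -0.81, 0, 0, 40]'

```text
clock: 7.52
position: [562.8, -60.7, 209.7]
ee_rot: [0.68, 0.733, -0.0, -0.0]
wrist_force: [-0.3, 0.4, 0.4]
gripper_width: 40.1
grasp_force: 0.0
```

>>> servo_tool --series '[-0.95, -0.81, 0, 0, 40, 0, 0, 0, 0, 40, 0, 0, 0, 0, 40]'

```text
clock: 7.77
position: [544.9, -86.0, 210.5]
ee_rot: [0.681, 0.732, 0.0, 0.0]
wrist_force: [0.5, -0.5, -0.6]
gripper_width: 39.9
grasp_force: 0.0
```

>>> servo_tool --series '[0, 0, 0.9, 0, 40, 0, 0, 0.9, 0, 40, 0, 0, 0.9, 0, 40, 0, 0, 0.7, 0, 40, 0, 0, 0, 0, 40]'

```text
clock: 8.18
position: [544.4, -83.8, 121.0]
ee_rot: [0.68, 0.734, -0.002, -0.003]
wrist_force: [-1.2, 0.3, -0.3]
gripper_width: 40.3
grasp_force: 0.0
```

>>> servo_tool --series '[0, 0, 0, 0, 30, 0, 0, 0, 0, 22, 0, 0, 0, 0, 16, 0, 0, 0, 0, 12, 0, 0, 0, 0, 8]'

```text
clock: 8.6
position: [546.4, -84.9, 126.6]
ee_rot: [0.68, 0.733, 0.001, 0.001]
wrist_force: [-1.9, 0.3, 5.3]
gripper_width: 9.1
grasp_force: 51.3
```

>>> servo_tool --series '[0, 0, 0, 0, 8, 0, 0, 0, 0, 8]'

```text
clock: 8.77
position: [546.3, -84.9, 126.5]
ee_rot: [0.68, 0.733, 0.001, 0.001]
wrist_force: [-1.4, 1.2, 6.4]
gripper_width: 8.7
grasp_force: 51.5
```

```bash
python3 - <<'E'
from h import *
s=cap('scene'); cv2.imwrite('pics/s6.png',cv2.resize(s['image'][180:310,210:360],None,fx=4.6,fy=4.6,interpolation=cv2.INTER_CUBIC))
a=cap('top'); cv2.imwrite('/tmp/t6.png',a['image']); st=env.sense();print(st['position'],st['wrist_force'])
E
```

```text
[546.35961825 -84.94000758 126.54581727] [-0.52170185  2.42367799  5.53670338]
```

View pics/s6.png

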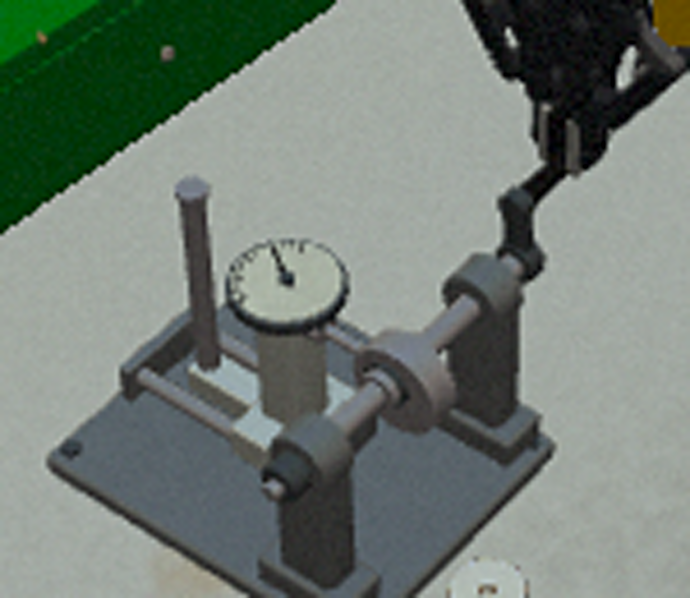

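The pads, crop (555,155), only hold the upper part of the handle: the gap is 8.7 mm on a 12 mm handle. I'll re-grip about 13 mm lower.

>>> servo_tool --series '[0, 0, 0, 0, 16, 0, 0, 0, 0, 30, 0, 0, 0, 0, 30, 0, 0, 0.3, 0, 30, 0, 0, 0.24, 0, 30]'

```text
clock: 9.28
position: [545.9, -85.1, 111.1]
ee_rot: [0.68, 0.733, 0.0, 0.0]
wrist_force: [0.3, -1.0, -0.2]
gripper_width: 30.1
grasp_force: 0.0
```

>>> servo_tool --series '[0, 0, 0, 0, 22, 0, 0, 0, 0, 16, 0, 0, 0, 0, 12, 0, 0, 0, 0, 8, 0, 0, 0, 0, 8]'

```text
clock: 9.7
position: [545.9, -85.0, 111.8]
ee_rot: [0.68, 0.733, 0.0, 0.0]
wrist_force: [1.1, 1.0, -0.5]
gripper_width: 9.4
grasp_force: 58.4
```

>>> servo_tool --series '[0, 0, 0, 0, 8, 0, 0, 0, 0, 8]'

```text
clock: 9.87
position: [545.9, -85.0, 111.8]
ee_rot: [0.68, 0.733, 0.0, 0.0]
wrist_force: [1.0, 0.7, -1.4]
gripper_width: 9.8
grasp_force: 58.4
```

```bash
cat >> h.py <<'E'
th=.0765;R2=np.array([[np.cos(th),-np.sin(th)],[np.sin(th),np.cos(th)]]);o2=np.array([577.3,60.5])
def proj(c,P):
    from scipy.spatial.transform import Rotation
    f=240/np.tan(np.radians(float(c['vertical_fov']))/2)
    q=(np.asarray(P)-c['xyz'])@Rotation.from_quat(c['rotation']).as_matrix()
    return np.c_[f*q[:,0]/q[:,2]+c['cx'],f*q[:,1]/q[:,2]+c['cy']]
def needle(c,save=None,cx=25.5):
    # rectified dial: up=stand x, left=stand y, 5 px/mm
    L=np.array([[cx+40,40],[cx+40,-40],[cx-40,-40],[cx-40,40]],float)
    W=np.c_[L@R2.T+o2,np.full(4,137.)]
    H=cv2.getPerspectiveTransform(proj(c,W).astype(np.float32),np.float32([[0,0],[400,0],[400,400],[0,400]]))
    g=cv2.cvtColor(cv2.warpPerspective(c['image'],H,(400,400),flags=cv2.INTER_CUBIC),cv2.COLOR_BGR2GRAY)
    if save: cv2.imwrite(save,g)
    # disc centre: best template: bright inside 26mm, dark ring 28-31
    yy,xx=np.mgrid[-160:161,-160:161];r=np.hypot(xx,yy)/5
    k=np.where(r<27,1/(np.pi*27**2*25),0)-np.where((r>28.5)&(r<31.5),1/(np.pi*(31.5**2-28.5**2)*25),0)
    s=cv2.filter2D(g.astype(np.float32),-1,k.astype(np.float32))[160:240,160:240]
    j,i=np.unravel_index(s.argmax(),s.shape);X,Y=i+160,j+160
    a=np.radians(np.arange(-180,180,1.));rr=np.arange(6,17,.25)*5
    u=(X-np.sin(a)[:,None]*rr).astype(np.float32);v=(Y-np.cos(a)[:,None]*rr).astype(np.float32)
    p=cv2.remap(g,u,v,cv2.INTER_LINEAR).astype(float).mean(1)
    d=np.maximum(np.median(p)-p,0);m=d.argmax();w=d*(abs((np.arange(360)-m+180)%360-180)<12)
    dd=(np.degrees(a)-np.degrees(a[m])+180)%360-180
    ang=np.degrees(a[m])+(dd*w).sum()/w.sum()
    return round(ang,1),round(np.radians(ang)+1.2,3),'ctr',(cx+(200-Y)/5,(200-X)/5),round(d.max())
E
python3 - <<'E'
from h import *
for n in('scene','top'):
    c=dict(np.load('/tmp/%s.npz'%n)); print(n,needle(c,'/tmp/d_%s.png'%n))
E
python3 - <<'E'
import cv2,numpy as np
cv2.imwrite('pics/dials.png',np.hstack([cv2.imread('/tmp/d_scene.png'),cv2.imread('/tmp/d_top.png')]))
E
```

```text
scene (np.float64(-37.0), np.float64(0.554), 'ctr', (np.float64(24.1), np.float64(2.4)), 122)
top (np.float64(-34.0), np.float64(0.607), 'ctr', (np.float64(25.7), np.float64(0.4)), 67)
```

>>> servo_tool --series '[0, -0.25, 0, 0, 8, 0, -0.25, 0.05, 0, 8, 0, -0.23, 0.09, 0, 8, 0, 0, 0, 0, 8]'

```text
clock: 10.2
position: [526.4, -86.4, 107.7]
ee_rot: [0.68, 0.733, -0.0, -0.0]
wrist_force: [1.2, 1.4, -5.2]
gripper_width: 9.6
grasp_force: 58.4
```

```bash
cat > n.py <<'E'
from h import *
for n in('scene','top'): print(n,needle(cap(n)))
s=env.sense(); p=s['position'];l=(p[:2]-o2)@R2
print(p.round(1),'loc',l.round(1),'F',(R2.T@s['wrist_force'][:2]).round(1),s['wrist_force'][2].round(1))
E
python3 n.py
```

```text
scene (np.float64(-19.2), np.float64(0.865), 'ctr', (np.float64(24.1), np.float64(2.4)), 111)
top (np.float64(-8.8), np.float64(1.046), 'ctr', (np.float64(25.7), np.float64(0.4)), 62)
[526.5 -86.4 107.8] loc [ -61.8 -142.6] F [ 0.3 -0. ] -5.0
```

>>> servo_tool --series '[0, -0.21, 0.17, 0, 8, 0, -0.19, 0.165, 0, 8, 0, -0.16, 0.195, 0, 8, 0, 0, 0, 0, 8]'

```text
clock: 10.63
position: [512.7, -87.4, 94.2]
ee_rot: [0.68, 0.733, -0.0, -0.0]
wrist_force: [0.6, 2.0, -0.8]
gripper_width: 9.9
grasp_force: 58.9
```

```bash
python3 n.py
```

```text
scene (np.float64(3.4), np.float64(1.259), 'ctr', (np.float64(24.1), np.float64(2.4)), 83)
top (np.float64(20.1), np.float64(1.551), 'ctr', (np.float64(25.7), np.float64(0.4)), 56)
[512.8 -87.4  94.3] loc [ -75.6 -142.6] F [-1.4  2. ] -2.4
```

>>> servo_tool --series '[0, -0.12, 0.22, 0, 8, 0, -0.08, 0.24, 0, 8, 0, -0.04, 0.25, 0, 8, 0, 0, 0.25, 0, 8, 0, 0, 0, 0, 8]'

```text
clock: 11.15
position: [508.1, -87.8, 69.7]
ee_rot: [0.68, 0.733, 0.0, 0.0]
wrist_force: [5.2, 2.3, -1.3]
gripper_width: 9.5
grasp_force: 58.9
```

```bash
python3 n.py
```

```text
scene (np.float64(27.5), np.float64(1.68), 'ctr', (np.float64(24.1), np.float64(2.4)), 89)
top (np.float64(45.9), np.float64(2.001), 'ctr', (np.float64(25.7), np.float64(0.4)), 57)
[508.  -87.8  70.1] loc [ -80.4 -142.5] F [4.3 2.2] -2.2
```

>>> servo_tool --series '[0, 0.09, 0.25, 0, 8, 0, 0.09, 0.23, 0, 8, 0, 0, 0, 0, 8]'

```text
clock: 11.5
position: [512.6, -87.4, 57.5]
ee_rot: [0.68, 0.733, 0.0, -0.0]
wrist_force: [3.2, 1.8, -0.7]
gripper_width: 10.2
grasp_force: 59.1
```

```bash
python3 n.py
```

```text
scene (np.float64(29.4), np.float64(1.713), 'ctr', (np.float64(24.1), np.float64(2.4)), 102)
top (np.float64(48.0), np.float64(2.038), 'ctr', (np.float64(25.7), np.float64(0.4)), 62)
[512.2 -87.5  58.3] loc [ -76.2 -142.6] F [2.1 2.9] -2.1
```

>>> servo_tool --series '[0, 0.13, 0.21, 0, 8, 0, 0.17, 0.19, 0, 8, 0, 0, 0, 0, 8]'

```text
clock: 11.85
position: [520.5, -86.9, 48.3]
ee_rot: [0.68, 0.733, 0.0, 0.0]
wrist_force: [2.9, 2.7, -0.7]
gripper_width: 9.9
grasp_force: 59.2
```

```bash
python3 n.py
```

```text
scene (np.float64(20.0), np.float64(1.55), 'ctr', (np.float64(24.1), np.float64(2.4)), 81)
top (np.float64(44.9), np.float64(1.983), 'ctr', (np.float64(25.7), np.float64(0.4)), 62)
[520.  -86.9  48.7] loc [ -68.4 -142.6] F [3.9 2.1] -1.0
```

```bash
for n in top scene; do cp /tmp/$n.npz /tmp/${n}_m139.npz; done
```

>>> servo_tool --series '[0, 0.21, 0.16, 0, 8, 0, 0.22, 0.12, 0, 8, 0, 0, 0, 0, 8]'

```text
clock: 12.2
position: [531.5, -86.1, 41.8]
ee_rot: [0.68, 0.733, 0.0, 0.0]
wrist_force: [3.0, 2.1, 2.6]
gripper_width: 9.6
grasp_force: 59.4
```

```bash
python3 n.py; for n in top scene; do cp /tmp/$n.npz /tmp/${n}_m159.npz; done
```

```text
scene (np.float64(11.9), np.float64(1.407), 'ctr', (np.float64(24.1), np.float64(2.4)), 97)
top (np.float64(32.0), np.float64(1.758), 'ctr', (np.float64(25.7), np.float64(0.4)), 55)
[531.2 -86.1  42. ] loc [ -57.1 -142.6] F [3.2 3.7] 0.8
```

>>> servo_tool --series '[0, 0.24, 0.08, 0, 8, 0, 0.25, 0.04, 0, 8, 0, 0, 0, 0, 8]'

```text
clock: 12.55
position: [543.8, -85.1, 39.5]
ee_rot: [0.68, 0.733, 0.0, 0.0]
wrist_force: [1.2, 3.1, 8.0]
gripper_width: 9.9
grasp_force: 59.9
```

```bash
python3 n.py
python3 - <<'E'
from h import *
I=[]
for n in('scene','top'):
  for f in('_m139',''):
    needle(dict(np.load('/tmp/%s%s.npz'%(n,f))),'/tmp/a.png'); I.append(cv2.resize(cv2.imread('/tmp/a.png'),(300,300)))
cv2.imwrite('pics/d10.png',np.vstack([np.hstack(I[:2]),np.hstack(I[2:])]))
E
```

```text
scene (np.float64(-1.7), np.float64(1.17), 'ctr', (np.float64(24.1), np.float64(2.4)), 94)
top (np.float64(15.2), np.float64(1.465), 'ctr', (np.float64(25.7), np.float64(0.4)), 58)
[543.8 -85.2  39.6] loc [ -44.6 -142.7] F [2.8 3.6] 4.5
```

View pics/d10.png

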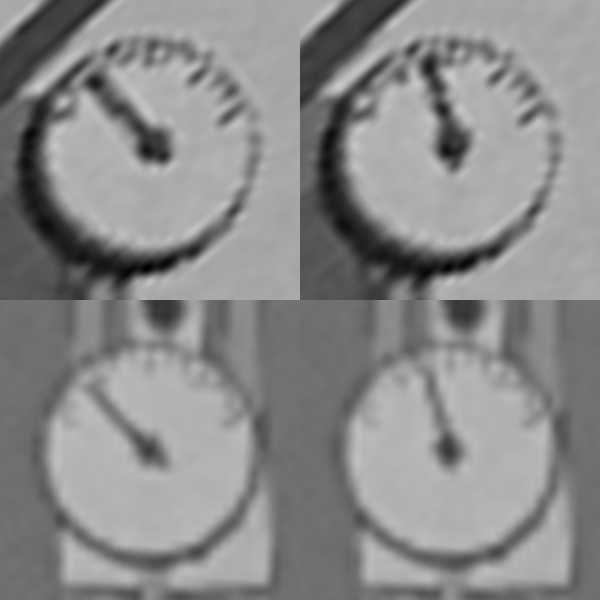

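Lower row (top camera) shows the dial centred, needle from hub (150,150) to (92,85) and (428,70). In the upper row (scene camera) the rim shadow biases the centre, so I'll use the top-camera readings.

```bash
python3 - <<'E'
import numpy as np
from scipy.optimize import least_squares as ls
D=np.array([[-42.4,111.8,.607],[-61.8,107.8,1.046],[-75.6,94.3,1.551],[-80.4,70.1,2.001],[-76.2,58.3,2.038],[-68.4,48.7,1.983],[-57.1,42,1.758],[-44.6,39.6,1.465]])
r=ls(lambda p:np.hypot(D[:,0]-p[0],D[:,1]-p[1])-36,[-45,76]);print(r.x,r.fun.round(2))
for c in(r.x,[-45,76]):
    a=np.unwrap(np.arctan2(D[:,0]-c[0],D[:,1]-c[1]))
    for free in(0,1):
        f=lambda p:p[0]+(p[2] if free else .9)*np.cos(a-p[1])-D[:,2]
        q=ls(f,[1.15,-2,.9]);print(np.degrees(a).round(1),q.x[0],q.x[2],np.degrees(q.x[1]),q.fun.round(3))
        t=q.x[1];print('target TCP loc',c[0]+36*np.sin(t),c[1]+36*np.cos(t))
E
```

```text
[-44.80483731  75.83128692] [ 0.05  0.21 -0.09  0.05 -0.04 -0.04 -0.    0.23]
[   3.8  -28.   -59.   -99.1 -119.2 -139.  -160.  -180.3] 1.0985124014401246 0.9 -118.40145362651005 [ 0.012  0.046  0.006 -0.053 -0.04  -0.042  0.013  0.057]
target TCP loc -76.47175151199734 58.70801198288021
[   3.8  -28.   -59.   -99.1 -119.2 -139.  -160.  -180.3] 1.0598995401560323 0.9686273725706782 -116.74985156135445 [-0.04   0.035  0.026 -0.018 -0.01  -0.027  0.007  0.026]
target TCP loc -76.95212124774335 59.627826330495154
[   4.2  -27.8  -59.1  -99.5 -119.6 -139.4 -160.4 -180.6] 1.1005416037298057 0.9 -118.48721788064506 [ 0.008  0.044  0.008 -0.05  -0.038 -0.042  0.012  0.056]
target TCP loc -76.64124744620688 58.82934305135919
[   4.2  -27.8  -59.1  -99.5 -119.6 -139.4 -160.4 -180.6] 1.0650291574549255 0.9634813889415801 -116.95094385162434 [-0.04   0.034  0.027 -0.017 -0.01  -0.027  0.006  0.027]
target TCP loc -77.09021641001728 59.68381138996432
```

>>> servo_tool --series '[0, -0.32, -0.06, 0, 8, 0, -0.3, -0.1, 0, 8, 0, -0.27, -0.16, 0, 8, 0, -0.23, -0.22, 0, 8, 0, -0.17, -0.26, 0, 8]'

```text
clock: 13.07
position: [511.4, -87.6, 59.3]
ee_rot: [0.68, 0.733, 0.001, 0.001]
wrist_force: [7.1, 4.4, -0.2]
gripper_width: 9.6
grasp_force: 59.3
```

>>> servo_tool --series '[0, 0, 0, 0, 8, 0, 0, 0, 0, 8]'

```text
clock: 13.23
position: [511.4, -87.6, 59.7]
ee_rot: [0.68, 0.733, 0.001, 0.001]
wrist_force: [3.5, 4.9, 3.9]
gripper_width: 10.1
grasp_force: 59.6
```

```bash
python3 n.py
```

```text
scene (np.float64(30.2), np.float64(1.727), 'ctr', (np.float64(24.1), np.float64(2.4)), 99)
top (np.float64(48.1), np.float64(2.039), 'ctr', (np.float64(25.7), np.float64(0.4)), 61)
[511.5 -87.6  59.4] loc [ -76.9 -142.6] F [4.3 4.4] 5.2
```

>>> servo_tool --series '[0.02, 0.02, -0.02, 0, 8, 0, 0, 0, 0, 8, 0, 0, 0, 0, 14, 0, 0, 0, 0, 25, 0, 0, 0, 0, 40]'

```text
clock: 13.75
position: [510.2, -87.3, 58.9]
ee_rot: [0.68, 0.733, -0.001, -0.001]
wrist_force: [0.1, -0.7, 0.3]
gripper_width: 35.7
grasp_force: 0.0
```

>>> servo_tool --series '[0, 0, 0, 0, 40, 0, 0, -0.3, 0, 40, 0, 0, -0.8, 0, 40, 0, 0, -1, 0, 40, 0, 0, -1, 0, 40]'

```text
clock: 14.17
position: [510.3, -87.1, 138.1]
ee_rot: [0.68, 0.733, -0.0, -0.0]
wrist_force: [0.3, -0.1, 0.0]
gripper_width: 39.6
grasp_force: 0.0
```

>>> servo_tool --series '[0, 0, -1, 0, 40, 0, 0, -1, 0, 40, 0, 0, -0.8, 0, 40, 0, 0, 0, 0, 40, 0, 0, 0, 0, 40]'

```text
clock: 14.58
position: [511.4, -87.3, 208.4]
ee_rot: [0.68, 0.733, 0.001, 0.001]
wrist_force: [0.0, 0.3, -1.4]
gripper_width: 40.3
grasp_force: 0.0
```

```bash
python3 n.py; python3 - <<'E'
from h import *
np.set_printoptions(precision=1,suppress=True)
c=dict(np.load('/tmp/scene.npz'))
# crank handle: dark points below arm, local y -155..-110
v,u=np.mgrid[200:330,290:380]
P=np.array([world(c,a,b) for a,b in zip(u.ravel(),v.ravel())]);L=np.c_[(P[:,:2]-o2)@R2,P[:,2]]
m=(L[:,1]<-110)&(L[:,1]>-158)&(L[:,2]>60)&(L[:,2]<170)&(abs(L[:,0]+45)<60)
print(m.sum(),np.median(L[m],0),L[m].min(0),L[m].max(0))
E
```

```text
scene (np.float64(30.2), np.float64(1.727), 'ctr', (np.float64(24.1), np.float64(2.4)), 99)
top (np.float64(48.7), np.float64(2.049), 'ctr', (np.float64(25.7), np.float64(0.4)), 64)
[510.6 -87.1 206.3] loc [ -77.8 -142.1] F [0.3 0.4] 0.1
86 [ -77.7 -133.3  104.1] [ -82.4 -157.8   92.3] [ -69.7 -110.3  109.9]
```

```bash
python3 - <<'E'
from h import *
c=dict(np.load('/tmp/top.npz'))
needle(c,'/tmp/a.png'); g=cv2.imread('/tmp/a.png',0); print('left y+14',g[345:400:3,120:140].mean(1).astype(int)); print('right',g[345:400:3,255:275].mean(1).astype(int))
I=c['image'][160:260,230:360]; cv2.imwrite('pics/top_last.png',I)
g=cv2.cvtColor(I,cv2.COLOR_BGR2GRAY); print(g[44:66,41:46].mean(1).astype(int)); print(g[44:66,55:61].mean(1).astype(int))
E
```

```text
left y+14 [163 171 179 182 182 180 176 175 173 168 157 142 127 113 104 104 111 119
 125]
right [115 132 147 161 172 179 181 178 173 168 164 158 149 136 122 109  99  94
  97]
[179 177 178 177 178 178 177 168 145 124 142 171 177 161 107 121 117 108
  60  89 112 112]
[167 165 162 158 157 153 143 142 145 154 167 173 164 122 106 114 106  57
  82 112 111 110]
```

```bash
python3 -c "
from plant import env
print(env.close_job())"
```

```text
the job is handed in; nothing more can be done
None
```

I drew the carriage home to its stop and cranked the spindle until the eccentric's high point lay at the plunger, within about 2° by the dial fit. I then let go and handed the job in; the stand's corners had not visibly moved after the push, which briefly reached 17 N at the stop (over the 15 N guideline).

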